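# Close the nut tin with its double lid, then lift off the outer lid alone

## Robot

A 6-joint arm with a two-finger parallel gripper is mounted at the origin on a cart in front of the work surface, level with it; the furniture and walls round the work are solid. World frame = base frame: x ahead of the robot, y to its left, z up, the work surface at z = 0. Lengths are in m, angles in rad, forces in N, time in s.
With the tool pointing down it reaches from about 0.35 to 0.975 m from the base axis. Payload 4.9 kg.
Tool frame: the origin (TCP) lies at the very end of the fingers, on their centre line; the grasp point (between the pads) lies 19 mm behind it (ctrl.grasp_offset is the distance from the TCP to the grasp point, in m); z points along the fingers, y is the line along which they close (so a half turn about z gives the same grasp; the last joint's range is limited). The gripper opens to 85 mm and grips with 20 to 120 N. Pads are 22 mm wide; open, the fingers measure 114 mm over their backs; the gripper's body (76 mm by 85 mm) begins 54 mm behind the grasp point. The pads swing forward as they close: fully open they stand 13 mm farther back than shut.
Start: joints at [1.003, 0.053, 1.613, -0, 1.476, -0.119], TCP at [0.271, 0.563, 0.231] pointing down, gripper open.
Joint ranges: [-3.01, 3.01], [-1.01, 2.22], [0.06, 2.58], [-1.02, 4.17], [0.09, 2.62], [-3.14, 3.14]. Speed limits (rad/s): [2.57, 2.57, 3.14, 3.14, 3.14, 3.14].

## Interface

Orientations are given as a rotation vector (axis times angle).
In Python, from station import ctrl, optics gives the robot as it stands.
- The arm moves only by the shell command python3 -m handwheel 'ROWS' [OPENING] [FORCE]. ROWS is JSON, a list of rows, each an object of numbers: "tx", "ty", "tz": the shift along the tool's x, y, z in mm; "roll": the turn about the tool's z in rad. A call has 1 to 12 rows; each row shifts and turns the commanded pose from where the row before left it, along the tool's axes as they then stand; what a row does not reach is not made up. A row lasts 1/12 s, in which the tool goes at most 41.7 mm and 7.16 degrees, less where a joint would pass 70% of its speed; a pose out of reach is approached as far as the arm can. A call with a gripper value outside its range is refused whole. OPENING is the finger opening in mm, from 0 to 85.4, set as the call begins (- or left out, the last holds). The fingers move at their own pace and stop on an object; FORCE is the grip in N (left out, the last holds). Time passes only in rows, so rows that do not move let the fingers close. It gives the time, the measured TCP pose, the force, the opening and the grip force at its end, in the units of the state.
- ctrl.get_obs(): the state, without advancing time (a new reading comes with each control period).
- optics.get_image(name): name is "side" or "top"; returns (picture, depth): 480x640x3 uint8, red, green, blue; 480x640 float32, m along the optical axis (not along the pixel's ray), 0 where there is no reading.
- optics.camera_params(name): a dict with "mtx" (3x3 intrinsics, pixels), "k1" (the pictures are not rectified: a ray, as slopes to the right and down, at radius r is drawn at 1 + k1 r^2 times it, then the intrinsics apply), "extrinsics" (4x4, takes a point from camera to world coordinates). Camera axes: x right, y down, z forward; pixel columns grow to the right and rows downward; lengths in m; the calibration is good to about 2 mm. A picture is of the moment at which its call begins. camera_params takes no time and is no camera call.
- ctrl.finish_job(): hands the job in; it is judged then, once.
The state is a dict: "t": time; "q": joint angles; "dq": joint speeds; "effort": joint torques, N m; "tool_pos": TCP position; "tool_rot": TCP orientation; "contact_force": force on the tool from outside, world axes, zero at the start; "wrist_torque": the same for the moment, N m; "opening": finger opening in m; "grip_force": force on a finger pad.
Only numpy, scipy, OpenCV 4.12 (cv2) and the standard library are available. Lean on these libraries where they do the work, as an engineer would, in place of code of your own. Each camera call takes 0.05 s, during which the arm holds its last target. There are 200 camera calls.

## Task

The green tin has just been filled with hazelnuts: take its double lid by the black twist knob, which now locks the inner lid up inside the wooden outer lid, and lower both together onto the tin until they sit fully home. Then turn the knob counter-clockwise to its stop to free the inner lid, and not before it is home, and lift the outer lid off by the knob, so that the inner lid stays sealed in the tin, undisturbed. Finish still holding the outer lid level in the gripper, a hand's breadth (8 cm or more) above the tin, so that I can check how the inner lid sits; do not drop the lids, and leave everything else on the worktop where it is.

Things in the scene. Friction and masses are not known exactly. Their poses are not given: they have to be found in the camera images.
- tin: square sage-green tin, open, 88 x 88 mm, 95 mm high, filled to 55 mm with hazelnuts; it does not move. Origin: centre of its underside, z up, x and y along its sides. Mouth 78 x 78 mm; the lid fits any of the four ways round. Keep the wrist clear of the wall cupboard (x over 0.62, from 0.46 m up, all along the worktop) and of the tall larder at the left (x over 0.43, y over 0.55).
- tin_rim (a point): centre of the tin's mouth, level with the rim (95 mm above the tin's origin)
- inner_lid: square steel flange plate 88 x 88 x 7 mm on a dark plug 74 x 74 mm (2 mm play all round in the mouth) reaching 24 mm below the flange, its lowest 10 mm tapered to 64 mm. Origin: centre of the plug's underside, z up. Slot in the plate for the knob's key: 50 mm (along x) by 22 mm. 0.24 to 0.36 kg. At first it stands on the worktop on its plug, under the outer lid.
- inner_flange (a point): centre of the underside of the inner lid's flange, 24 mm above its origin; level with the tin's rim when the lid is fully home
- outer_lid: square wooden cap 100 x 100 x 28 mm with a black twist knob. Origin: centre of its lower edge, z up, x and y along its sides. It rests on the flange; its skirt hangs round the flange with 3 mm play and does not reach the tin. Nested, its origin is 25 mm above the inner lid's (1 mm above the flange's underside), its top face 29 mm above the flange's underside. 0.11 to 0.21 kg, knob 0.05 kg.
- knob_bar (a point): centre of the knob's grip bar, on the lid's centre axis, 20 mm above the outer lid's top face (48 mm above its origin), z up. The bar is 52 mm long along this point's x, 14 mm thick along y, 28 mm high (6 to 34 mm above the top face), over a collar 36 mm wide; a white dash marks its +x end. Lifting the knob lifts the outer lid.
- knob (a joint): turn of the knob on the outer lid, rad, counter-clockwise from above: 0 locked stop, 1.31 free stop; stays where left (0.08 N m friction). Its key bar (38 x 8 mm, parallel to the grip bar, 1.5 mm under the plate) crosses the slot up to about 0.7 and carries the inner lid; at 1.31 bar and key lie along the outer lid's x (two brass lines) and the key lifts out. Starts at 0 to 0.2.
- spice_tin_red: red spice tin, 57 mm wide, 68 mm high; a bystander, to be left where it is. Origin at its underside.
- cream_jug: small yellow cream jug, 67 x 103 mm, 85 mm high; a bystander, to be left where it is. Origin at its underside.
- spice_tin_blue: blue spice tin, 57 mm wide, 68 mm high; a bystander, to be left where it is. Origin at its underside.
- peeler: black-handled peeler lying flat, 170 x 25 mm; a bystander, to be left where it is. Origin at its underside.
- wooden_spoon: wooden spoon lying flat, 338 x 52 mm; a bystander, to be left where it is. Origin at its underside.
- matchbox: red matchbox lying flat, 36 x 54 x 16 mm; a bystander, to be left where it is. Origin at its underside.

How it is judged:
On the way, in this order (a step that is already met when the one before it is completed fails the run):
1. both lids sit fully home on the tin, still locked together (z of inner_flange in the frame of tin between 0.093 and 0.098 m and horizontal distance between inner_flange and tin_rim below 0.005 m and angle between the z axis of inner_lid and the z axis of tin, either way round below 0.04 rad and z of outer_lid in the frame of inner_lid below 0.029 m and horizontal distance between outer_lid and inner_lid below 0.006 m and value of joint knob below 0.8 rad), for 0.2 s.
2. the knob is turned to free the inner lid while both lids are home (z of inner_flange in the frame of tin between 0.093 and 0.098 m and horizontal distance between inner_flange and tin_rim below 0.005 m and angle between the z axis of inner_lid and the z axis of tin, either way round below 0.04 rad and z of outer_lid in the frame of inner_lid below 0.029 m and horizontal distance between outer_lid and inner_lid below 0.006 m and value of joint knob above 0.9 rad), for 0.1 s.
At the end, for the whole second after the job is handed in: Inner lid home in the tin: flange 2 mm below to 3 mm above rim level, centred within 5 mm, level within 0.04 rad, at rest. Outer lid gripped, still, level within 0.15 rad, lower edge 60 mm or more above the rim, touching neither tin nor inner lid. Bystanders within 30 mm of their places (z of inner_flange in the frame of tin between 0.093 and 0.098 m and horizontal distance between inner_flange and tin_rim below 0.005 m and angle between the z axis of inner_lid and the z axis of tin, either way round below 0.04 rad and z of outer_lid in the frame of tin above 0.155 m and contact force between the fingers and outer_lid above 1 N and angle between outer_lid's own z axis and vertical below 0.15 rad and linear speed of outer_lid below 0.05 m/s and contact force between outer_lid and inner_lid below 0.1 N and contact force between outer_lid and tin below 0.1 N and linear speed of inner_lid below 0.02 m/s and distance of each of spice_tin_red, cream_jug, spice_tin_blue, peeler, wooden_spoon, matchbox from where it was at the start of the episode below 0.03 m); the arm keeps its last pose, push and grip.
It fails at once if the inner lid was off its seat in the tin with the knob turned free (freed too early, or pulled up with the outer lid) (value of joint knob above 0.9 rad and distance between inner_flange and tin_rim above 0.007 m).
It fails at once if the lids were dropped onto the tin (horizontal distance between inner_flange and tin_rim below 0.03 m and z of inner_flange in the frame of tin below 0.125 m and linear speed of inner_lid above 0.35 m/s).
It fails at once if a bystander was pushed out of its place (distance of any of spice_tin_red, cream_jug, spice_tin_blue, peeler, wooden_spoon, matchbox from where it was at the start of the episode above 0.03 m).
It also fails if it takes over 58 s, if anything falls off the work surface, if the arm or the gripper's body presses on something with over 40 N, if the wrist force passes 120 N, or if a joint passes its speed limit or range.

## Working session

There is one attempt and no reset: what is moved stays moved. The work goes in short steps, Python scripts to look and compute and a shell command to move; the robot and the scene stay as the last step left them, time stands still between calls to the robot, and variables do not carry over. Pictures are saved under pics/ and viewed, at most 10 in all, crops included, and the job is handed in when it is done.

```bash
mkdir -p pics; cat > h.py <<'E'
import numpy as np, cv2
from station import ctrl, optics
def grab(n):
    im,d=optics.get_image(n); return im,d
def pts(n,uv,d=None,z=None):
    """pixels -> world, by depth list d or on plane height z"""
    p=optics.camera_params(n); K=np.array(p["mtx"]);T=np.array(p["extrinsics"])
    uv=np.array(uv,float).reshape(-1,1,2)
    r=cv2.undistortPoints(uv,K,np.array([p["k1"],0,0,0,0.]),).reshape(-1,2)
    r=np.c_[r,np.ones(len(r))]
    if z is not None:
        w=r@T[:3,:3].T; return T[:3,3]+w*((z-T[2,3])/w[:,2:])
    return (r*np.array(d).reshape(-1,1))@T[:3,:3].T+T[:3,3]
def save(im,name): cv2.imwrite("pics/"+name,im[:,:,::-1])
E
python3 - <<'E'
from h import *
for n in("top","side"):
    im,d=grab(n); save(im,n+"0.png"); np.save(n+"d.npy",d); np.save(n+"i.npy",im)
    p=optics.camera_params(n); print(n,p["k1"],np.round(p["extrinsics"],3).tolist(),np.round(p["mtx"],0).tolist())
o=ctrl.get_obs();print(o)
E
```

```text
top -0.06601403034605476 [[0.075, -0.974, 0.212, 0.426], [-0.997, -0.074, 0.01, 0.136], [0.006, -0.212, -0.977, 1.057], [0.0, 0.0, 0.0, 1.0]] [[471.0, 0.0, 323.0], [0.0, 471.0, 247.0], [0.0, 0.0, 1.0]]
side 0.0019476729085909702 [[0.83, -0.359, 0.427, 0.161], [-0.558, -0.503, 0.66, -0.563], [-0.022, -0.786, -0.617, 0.773], [0.0, 0.0, 0.0, 1.0]] [[444.0, 0.0, 318.0], [0.0, 444.0, 241.0], [0.0, 0.0, 1.0]]
{'t': 0.1, 'q': array([ 1.00297141e+00,  5.32776420e-02,  1.61417672e+00, -4.04176866e-05,
        1.47601911e+00, -1.19013323e-01]), 'dq': array([-0.00076489, -0.00103655, -0.00412983,  0.0008683 ,  0.0019657 ,
        0.00038721]), 'effort': array([ 4.41421525e-04, -3.94905066e+01, -3.71364176e+01, -8.19332740e-05,
        3.86325803e-03,  2.46375532e-05]), 'tool_pos': array([0.27088842, 0.56260252, 0.23018219]), 'tool_rot': array([-6.98950801e-01, -3.06224160e+00,  2.80262586e-03]), 'contact_force': array([ 1.37864472, -0.19905607, -0.08317471]), 'wrist_torque': array([ 0.01445201, -0.02099965, -0.01524197]), 'grip_force': 0.0, 'opening': 0.08496577645481261}
```

View pics/top0.png

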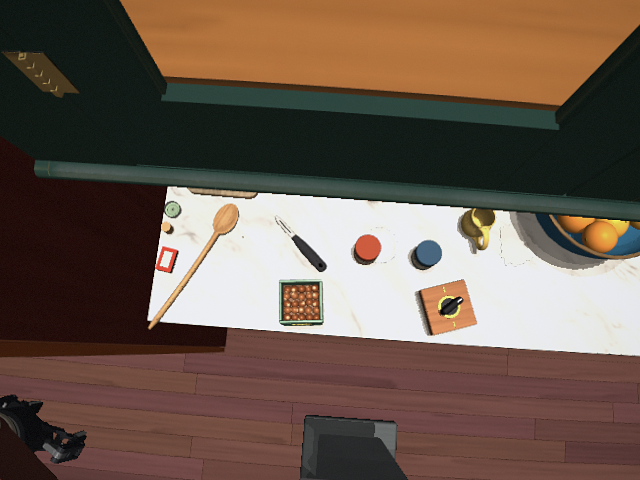

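View pics/side0.png

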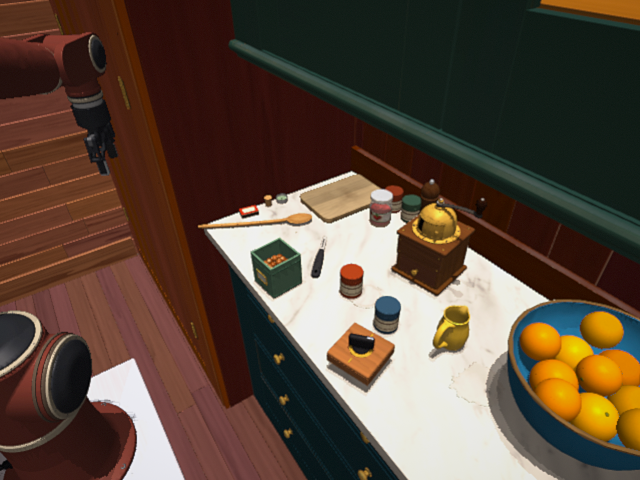

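```bash
python3 - <<'E'
from h import *
im=np.load("topi.npy");d=np.load("topd.npy")
vv,uu=np.mgrid[0:480,0:640]
W=pts("top",np.c_[uu.ravel(),vv.ravel()],d.ravel()).reshape(480,640,3);np.save("W.npy",W)
Z=W[...,2]
def rect(m,box,name):
    k=np.zeros(m.shape,bool);k[box[0]:box[1],box[2]:box[3]]=1
    P=W[m&k][:,:2]; (c,s,a)=cv2.minAreaRect((P*1000).astype(np.float32))
    print(name,len(P),np.round(c,1),np.round(s,1),round(a,2),np.round(Z[m&k].mean(),4))
rect((Z>.043)&(Z<.0575),(270,345,410,485),"lid")
rect((Z>.085)&(Z<.105),(270,340,265,335),"tin")
rect((Z>.075)&(Z<.095),(270,345,410,485),"bar")
k=Z[230:236,320:330];print("table",np.median(Z[340:345,350:400]))
a=cv2.resize(im[275:340,415:480],(520,520),interpolation=cv2.INTER_CUBIC)
b=cv2.resize(im[272:337,268:333],(520,520),interpolation=cv2.INTER_CUBIC)
save(cv2.resize(np.hstack([a,b]),(800,400)),"crop1.png")
# side
im=np.load("sidei.npy");d=np.load("sided.npy")
W=pts("side",np.c_[uu.ravel(),vv.ravel()],d.ravel()).reshape(480,640,3);Z=W[...,2]
rect((Z>.043)&(Z<.0575),(315,395,320,400),"lid")
rect((Z>.088)&(Z<.105),(230,300,245,305),"tin")
rect((Z>.075)&(Z<.095),(315,395,320,400),"bar")
E
```

```text
lid 1942 [ 533.8 -130.5] [101.5 101.9] 17.83 0.0526
tin 455 [519.8 183.9] [88.6 88. ] 5.54 0.0944
bar 173 [ 533.4 -129.9] [14.2 50.7] 40.86 0.085
table -0.9354567991940737
lid 1856 [ 569.6 -120. ] [177.  100.8] 18.28 0.0529
tin 379 [519.9 182.4] [90.3 92.3] 6.1 0.0931
bar 222 [ 533.8 -132.3] [15.7 51.2] 40.87 0.0843
```

View pics/crop1.png

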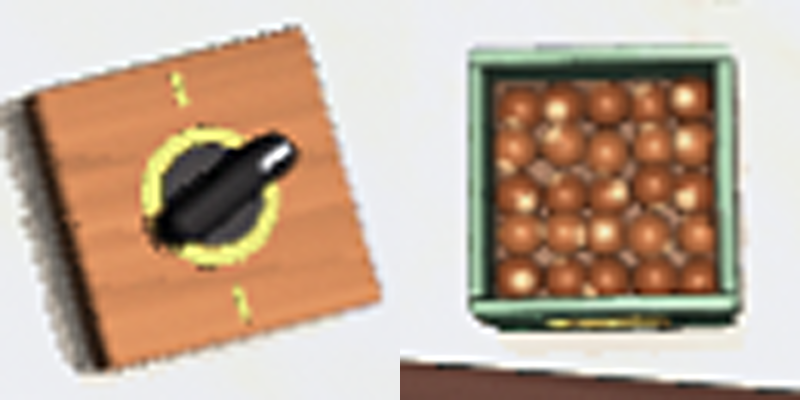

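```bash
cat > go.py <<'E'
import sys
from h import *
from scipy.spatial.transform import Rotation as R
# target TCP mm x y z, yaw of tool y in deg -> roll still needed, then tx ty tz (after that roll)
x,y,z,yaw=map(float,sys.argv[1:5]); o=ctrl.get_obs()
r=R.from_rotvec(o["tool_rot"]);m=r.as_matrix()
cur=np.degrees(np.arctan2(m[1,1],m[0,1])); roll=-np.radians((yaw-cur+180)%360-180)
m2=(r*R.from_rotvec([0,0,roll])).as_matrix()
D=np.array([x,y,z])-1000*o["tool_pos"]
print("t %.2f yaw %.2f roll %.4f  txyz %s tilt %s"%(o["t"],cur,roll,np.round(m2.T@D,1),np.round(m[:2,2],4)))
print("tcp",np.round(1000*o["tool_pos"],1),"F",np.round(o["contact_force"],1),"M",np.round(o["wrist_torque"],2),"grip",round(o["grip_force"],1),"open",round(1000*o["opening"],1),"q6",round(o["q"][5],2))
E
python3 -m handwheel '[{"roll":0.102},{"roll":0.102},{"roll":0.102},{"roll":0.102},{}]' 60 40; python3 go.py 533.6 -130.4 150 40.9
python3 - <<'E'
from h import *
W=np.load("W.npy")
for n,(u,v) in dict(red=(368,248),blue=(427,254),jug=(478,225)).items(): print(n,W[v,u])
E
```

```text
t 0.10 yaw 64.29 roll 0.4081  txyz [-695.8 -255.    81. ] tilt [-0.001  -0.0016]
tcp [270.9 562.6 230.2] F [ 1.4 -0.2 -0.1] M [ 0.01 -0.02 -0.02] grip 0.0 open 85.0 q6 -0.12
red [0.64515772 0.04994619 0.06768781]
blue [ 0.6418854  -0.07784898  0.06651937]
jug [ 0.71019118 -0.18291888  0.08394186]$[0]: bad value
```

```bash
python3 -m handwheel '[{"tx":0,"ty":0,"tz":0,"roll":0.102},{"tx":0,"ty":0,"tz":0,"roll":0.102},{"tx":0,"ty":0,"tz":0,"roll":0.102},{"tx":0,"ty":0,"tz":0,"roll":0.102}]' 60 40; python3 go.py 533.6 -130.4 150 40.9
```

```text
t: 0.43
tool_pos: [0.271, 0.5628, 0.2305]
tool_rot: [-1.312, -2.854, 0.002]
contact_force: [-0.3, -0.3, -0.5]
opening: 0.0601
grip_force: 0.0
t 0.43 yaw 40.62 roll -0.0049  txyz [-695.9 -255.2   81.1] tilt [-0.0007 -0.0012]
tcp [271.  562.8 230.5] F [-0.3 -0.3 -0.5] M [-0.01  0.02  0.01] grip 0.0 open 60.1 q6 0.29
```

```bash
for i in 1; do python3 -m handwheel '[{"tx":-29,"ty":-10.5,"tz":0,"roll":0},{"tx":-29,"ty":-10.5,"tz":0,"roll":0},{"tx":-29,"ty":-10.5,"tz":0,"roll":0},{"tx":-29,"ty":-10.5,"tz":0,"roll":0},{"tx":-29,"ty":-10.5,"tz":0,"roll":0},{"tx":-29,"ty":-10.5,"tz":0,"roll":0},{"tx":-29,"ty":-10.5,"tz":0,"roll":0},{"tx":-29,"ty":-10.5,"tz":0,"roll":0},{"tx":-29,"ty":-10.5,"tz":0,"roll":0},{"tx":-29,"ty":-10.5,"tz":0,"roll":0},{"tx":-29,"ty":-10.5,"tz":0,"roll":0},{"tx":-29,"ty":-10.5,"tz":0,"roll":0}]'; done
python3 -m handwheel '[{"tx":-29,"ty":-10.5,"tz":0,"roll":0},{"tx":-29,"ty":-10.5,"tz":0,"roll":0},{"tx":-29,"ty":-10.5,"tz":0,"roll":0},{"tx":-29,"ty":-10.5,"tz":0,"roll":0},{"tx":-29,"ty":-10.5,"tz":0,"roll":0},{"tx":-29,"ty":-10.5,"tz":0,"roll":0},{"tx":-29,"ty":-10.5,"tz":0,"roll":0},{"tx":-29,"ty":-10.5,"tz":0,"roll":0},{"tx":-29,"ty":-10.5,"tz":0,"roll":0},{"tx":-29,"ty":-10.5,"tz":0,"roll":0},{"tx":0,"ty":0,"tz":0,"roll":0},{"tx":0,"ty":0,"tz":0,"roll":0}]'; python3 go.py 533.6 -130.4 110 40.9
```

```text
t: 1.43
tool_pos: [0.4038, 0.2161, 0.2309]
tool_rot: [-1.305, -2.858, 0.001]
contact_force: [0.5, 0.3, -0.1]
opening: 0.06
grip_force: 0.0
t: 2.43
tool_pos: [0.5142, -0.0714, 0.2306]
tool_rot: [-1.308, -2.854, -0.0]
contact_force: [-0.6, 0.7, -1.1]
opening: 0.0602
grip_force: 0.0
t 2.43 yaw 40.76 roll -0.0025  txyz [-57.5 -23.9 120.5] tilt [-0.0015  0.0007]
tcp [514.2 -71.4 230.6] F [-0.6  0.7 -1.1] M [-0.02  0.01  0.04] grip 0.0 open 60.2 q6 -0.99
```

```bash
python3 -m handwheel '[{"tx":-19,"ty":-8,"tz":0,"roll":0},{"tx":-19,"ty":-8,"tz":20,"roll":0},{"tx":-19.5,"ty":-8,"tz":20,"roll":-0.0025},{"tx":0,"ty":0,"tz":20,"roll":0},{"tx":0,"ty":0,"tz":20,"roll":0},{"tx":0,"ty":0,"tz":20,"roll":0},{"tx":0,"ty":0,"tz":20,"roll":0},{"tx":0,"ty":0,"tz":0,"roll":0},{"tx":0,"ty":0,"tz":0,"roll":0},{"tx":0,"ty":0,"tz":0,"roll":0}]' 45; python3 go.py 533.6 -130.4 62 40.9; python3 - <<'E'
from h import *
im,d=grab("side"); save(cv2.resize(im[290:390,300:420],(720,600),interpolation=cv2.INTER_CUBIC),"pre.png")
E
```

```text
t: 3.27
tool_pos: [0.5344, -0.129, 0.1125]
tool_rot: [1.3, 2.859, 0.0]
contact_force: [0.7, -0.2, 0.3]
opening: 0.045
grip_force: 0.0
t 3.27 yaw 41.11 roll 0.0036  txyz [-0.5 -1.6 50.5] tilt [ 0.0013 -0.0004]
tcp [ 534.4 -129.   112.5] F [ 0.7 -0.2  0.3] M [0.01 0.01 0.04] grip 0.0 open 45.0 q6 -1.09
```

View pics/pre.png

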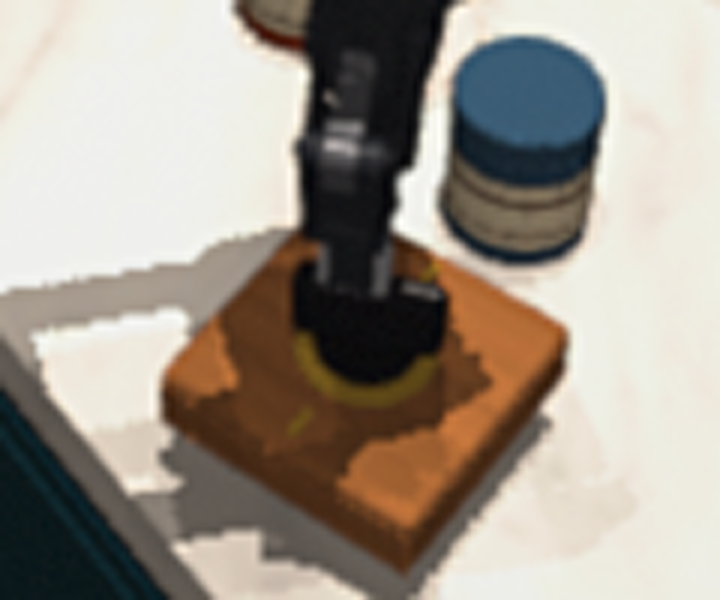

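The side view shows the near finger (about 350,270 in the crop) standing centrally over the knob bar (300–445), clear of the blue tin. I'll descend and grip.

```bash
python3 -m handwheel '[{"tx":-0.5,"ty":-1.6,"tz":10,"roll":0.003},{"tx":0,"ty":0,"tz":10,"roll":0},{"tx":0,"ty":0,"tz":10,"roll":0},{"tx":0,"ty":0,"tz":10,"roll":0},{"tx":0,"ty":0,"tz":10,"roll":0},{"tx":0,"ty":0,"tz":0,"roll":0},{"tx":0,"ty":0,"tz":0,"roll":0}]'; python3 go.py 533.6 -130.4 62 40.9
python3 -m handwheel '[{"tx":0,"ty":0,"tz":0,"roll":0},{"tx":0,"ty":0,"tz":0,"roll":0},{"tx":0,"ty":0,"tz":0,"roll":0},{"tx":0,"ty":0,"tz":0,"roll":0},{"tx":0,"ty":0,"tz":0,"roll":0},{"tx":0,"ty":0,"tz":0,"roll":0},{"tx":0,"ty":0,"tz":0,"roll":0},{"tx":0,"ty":0,"tz":0,"roll":0}]' 5 60; python3 go.py 533.6 -130.4 62 40.9
```

```text
t: 3.9
tool_pos: [0.5322, -0.1306, 0.0599]
tool_rot: [-1.305, -2.855, 0.0]
contact_force: [-0.2, -1.0, -0.3]
opening: 0.045
grip_force: 0.0
t 3.90 yaw 40.88 roll -0.0004  txyz [-0.8  1.2 -2.1] tilt [-0.0024  0.0009]
tcp [ 532.2 -130.6   59.9] F [-0.2 -1.  -0.3] M [-0.01 -0.08  0.05] grip 0.0 open 45.0 q6 -1.09
t: 4.57
tool_pos: [0.5337, -0.1312, 0.0623]
tool_rot: [1.305, 2.856, 0.0]
contact_force: [-1.1, -0.2, 6.4]
opening: 0.0129
grip_force: 61.4
t 4.57 yaw 40.88 roll -0.0003  txyz [0.7 0.4 0.3] tilt [ 0.0016 -0.0006]
tcp [ 533.7 -131.2   62.3] F [-1.1 -0.2  6.4] M [ 0.03 -0.02  0.04] grip 61.4 open 12.9 q6 -1.09
```

```bash
python3 -m handwheel '[{"tx":0,"ty":0,"tz":-3,"roll":0},{"tx":0,"ty":0,"tz":-8,"roll":0},{"tx":0,"ty":0,"tz":-13,"roll":0},{"tx":0,"ty":0,"tz":-18,"roll":0},{"tx":0,"ty":0,"tz":-18,"roll":0},{"tx":0,"ty":0,"tz":-18,"roll":0},{"tx":0,"ty":0,"tz":-18,"roll":0},{"tx":0,"ty":0,"tz":-18,"roll":0},{"tx":0,"ty":0,"tz":-12,"roll":0},{"tx":0,"ty":0,"tz":-6,"roll":0},{"tx":0,"ty":0,"tz":0,"roll":0},{"tx":0,"ty":0,"tz":0,"roll":0}]'; python3 go.py 519.8 183.9 194 28.7; python3 - <<'E'
from h import *
im,d=grab("side"); save(cv2.resize(im[200:400,280:520],(720,600),interpolation=cv2.INTER_CUBIC),"lift.png")
E
```

```text
t: 5.57
tool_pos: [0.5326, -0.1308, 0.1927]
tool_rot: [-1.305, -2.856, 0.0]
contact_force: [-0.0, -0.1, -5.5]
opening: 0.0129
grip_force: 60.1
t 5.57 yaw 40.88 roll 0.2126  txyz [282.2 139.9  -1.2] tilt [-0.0009  0.0004]
tcp [ 532.6 -130.8  192.7] F [-0.  -0.1 -5.5] M [-0.02  0.05 -0.02] grip 60.1 open 12.9 q6 -1.09
```

View pics/lift.png

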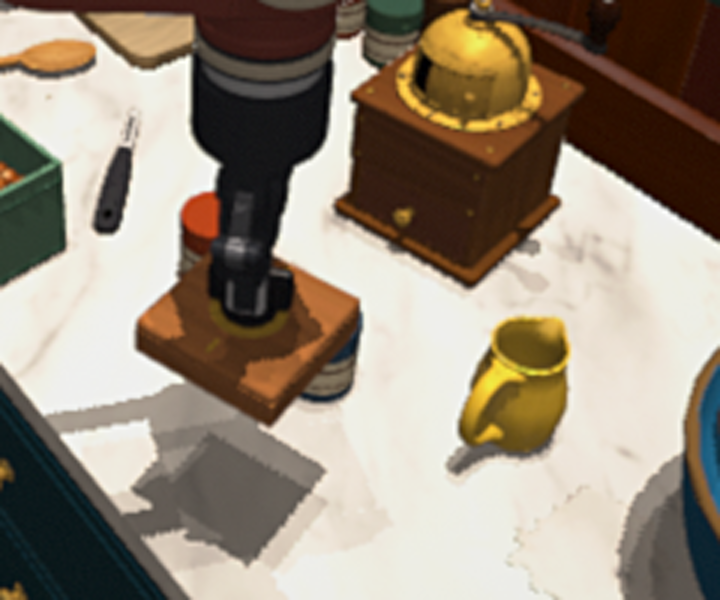

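```bash
python3 -m handwheel '[{"tx":0,"ty":0,"tz":0,"roll":0.053},{"tx":0,"ty":0,"tz":0,"roll":0.053},{"tx":0,"ty":0,"tz":0,"roll":0.053},{"tx":0,"ty":0,"tz":0,"roll":0.053},{"tx":5,"ty":2.5,"tz":0,"roll":0},{"tx":12,"ty":6,"tz":0,"roll":0},{"tx":20,"ty":10,"tz":0,"roll":0},{"tx":25,"ty":12.5,"tz":0,"roll":0},{"tx":25,"ty":12.5,"tz":0,"roll":0},{"tx":25,"ty":12.5,"tz":0,"roll":0},{"tx":25,"ty":12.5,"tz":0,"roll":0},{"tx":25,"ty":12.5,"tz":0,"roll":0}]'
python3 -m handwheel '[{"tx":25,"ty":12.5,"tz":0,"roll":0},{"tx":25,"ty":12.5,"tz":0,"roll":0},{"tx":25,"ty":12.5,"tz":0,"roll":0},{"tx":20,"ty":9,"tz":0,"roll":0},{"tx":15,"ty":7,"tz":0,"roll":0},{"tx":7,"ty":3.5,"tz":0,"roll":0},{"tx":3,"ty":1.5,"tz":0,"roll":0},{"tx":0,"ty":0,"tz":0,"roll":0},{"tx":0,"ty":0,"tz":0,"roll":0}]'; python3 go.py 519.8 183.9 194 28.7
cat > look.py <<'E'
from h import *
P=[]
for i in range(4):
    im,d=grab("top"); P.append(1000*ctrl.get_obs()["tool_pos"])
P=np.mean(P,0);zt=P[2]-9
vv,uu=np.mgrid[0:480,0:640]
W=pts("top",np.c_[uu.ravel(),vv.ravel()],d.ravel()).reshape(480,640,3);Z=W[...,2]*1000
m=(abs(Z-zt)<4)&(abs(W[...,0]*1000-P[0])<80)&(abs(W[...,1]*1000-P[1])<80)
Q=(W[m][:,:2]*1000).astype(np.float32)
print("tcp mean",P.round(2),"lid",len(Q),cv2.minAreaRect(Q),Z[m].mean(), "seg z",zt)
us=np.argwhere(m);print("px",us.min(0),us.max(0)); np.save("li.npy",im)
E
python3 look.py
```

```text
t: 6.62
tool_pos: [0.5251, 0.0525, 0.1926]
tool_rot: [-1.598, -2.703, 0.0]
contact_force: [1.0, 0.4, -5.7]
opening: 0.0134
grip_force: 60.0
t: 7.37
tool_pos: [0.5196, 0.1829, 0.193]
tool_rot: [-1.601, -2.703, 0.001]
contact_force: [0.9, 0.3, -5.1]
opening: 0.013
grip_force: 60.0
t 7.37 yaw 28.74 roll 0.0006  txyz [ 0.7  0.7 -1. ] tilt [-0.0006 -0.0007]
tcp [519.6 182.9 193. ] F [ 0.9  0.3 -5.1] M [ 0.04 -0.   -0.01] grip 60.0 open 13.0 q6 -0.3
tcp mean [519.86 182.57 193.21] lid 713 ((517.9266357421875, 181.80606079101562), (96.66252136230469, 99.67493438720703), 6.1473002433776855) 183.74694782867917 seg z 184.20564408857712
px [270 273] [323 327]
```

```bash
python3 - <<'E'
from h import *
a=np.load("li.npy")[255:345,255:345]; b,d=grab("side"); b=b[190:310,220:340]
save(np.hstack([cv2.resize(a,(400,400),interpolation=cv2.INTER_CUBIC),cv2.resize(b,(400,400),interpolation=cv2.INTER_CUBIC)]),"over.png")
E
```

```text
(no output)
```

View pics/over.png

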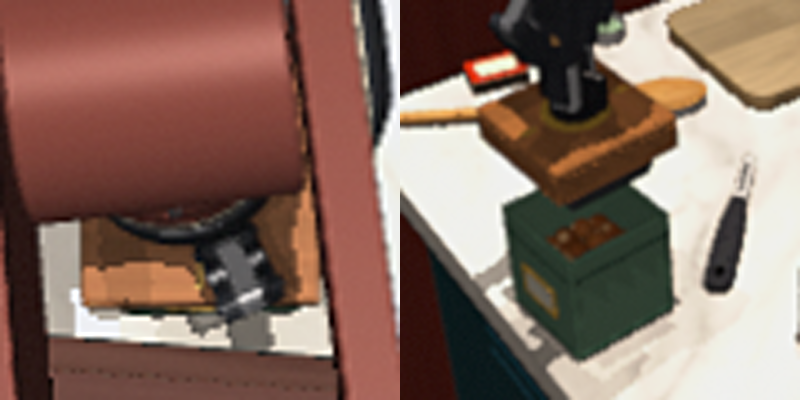

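```bash
cat > edge.py <<'E'
from h import *
vv,uu=np.mgrid[0:480,0:640]
def edges(d,z,tol,c,half,a=5.6,cam="side"):
    W=1000*pts(cam,np.c_[uu.ravel(),vv.ravel()],d.ravel())
    W=W[(abs(W[:,2]-z)<tol)]
    t=np.radians(a);R=np.array([[np.cos(t),np.sin(t)],[-np.sin(t),np.cos(t)]])
    q=(W[:,:2]-c)@R.T
    q=q[(abs(q)<half+12).all(1)]
    out=[]
    for k,s in((0,1),(0,-1),(1,1),(1,-1)):
        o=q[:,1-k];b=np.arange(-half+8,half-8,4);mids=[];e=[]
        for lo in b:
            x=s*q[(o>=lo)&(o<lo+4),k]
            if len(x): mids.append(lo+2);e.append(s*x.max())
        if len(e)>5:
            e=np.array(e);mids=np.array(mids);g=abs(e-np.median(e))<3
            p=np.polyfit(mids[g],e[g],1); out.append(("+-"[s<0]+"xy"[k],round(p[1],2),"slope deg",round(np.degrees(p[0]),2),"n",g.sum(),len(e)))
    return out
if __name__=="__main__":
    d0=np.load("sided.npy"); c=np.array([519.8,183.2])
    print("tin",edges(d0,94,6,c,44)); 
    print("tin top",edges(np.load("topd.npy"),94,6,c,44,cam="top"))
    print("lid0",edges(d0,53,4,np.array([533.6,-130.4]),50,17.8))
    print("lid0 top",edges(np.load("topd.npy"),53,4,np.array([533.6,-130.4]),50,17.8,cam="top"))
    D=[];P=[]
    for i in range(4):
        D.append(grab("side")[1]);P.append(1000*ctrl.get_obs()["tool_pos"])
    P=np.mean(P,0);print(P)
    print("lid",edges(np.median(D,0),P[2]-9,5,c,50))
E
python3 edge.py
```

```text
tin [('+x', np.float64(41.66), 'slope deg', np.float64(0.03), 'n', np.int64(18), 18), ('-x', np.float64(-44.15), 'slope deg', np.float64(0.68), 'n', np.int64(18), 18), ('+y', np.float64(43.65), 'slope deg', np.float64(0.71), 'n', np.int64(18), 18), ('-y', np.float64(-45.02), 'slope deg', np.float64(0.06), 'n', np.int64(18), 18)]
tin top [('+x', np.float64(43.11), 'slope deg', np.float64(-1.09), 'n', np.int64(18), 18), ('-x', np.float64(-43.71), 'slope deg', np.float64(0.16), 'n', np.int64(18), 18), ('+y', np.float64(44.46), 'slope deg', np.float64(-0.23), 'n', np.int64(18), 18), ('-y', np.float64(-42.27), 'slope deg', np.float64(1.16), 'n', np.int64(18), 18)]
lid0 [('+x', np.float64(48.96), 'slope deg', np.float64(0.12), 'n', np.int64(21), 21), ('-x', np.float64(-49.53), 'slope deg', np.float64(-0.36), 'n', np.int64(21), 21), ('+y', np.float64(46.88), 'slope deg', np.float64(-0.06), 'n', np.int64(21), 21), ('-y', np.float64(-51.0), 'slope deg', np.float64(-0.07), 'n', np.int64(21), 21)]
lid0 top [('+x', np.float64(49.61), 'slope deg', np.float64(0.38), 'n', np.int64(21), 21), ('-x', np.float64(-49.18), 'slope deg', np.float64(0.25), 'n', np.int64(21), 21), ('+y', np.float64(49.89), 'slope deg', np.float64(0.4), 'n', np.int64(21), 21), ('-y', np.float64(-49.48), 'slope deg', np.float64(-0.24), 'n', np.int64(21), 21)]
[519.88955933 182.92271199 193.32655372]
lid [('+x', np.float64(47.38), 'slope deg', np.float64(0.72), 'n', np.int64(19), 21), ('-x', np.float64(-50.15), 'slope deg', np.float64(0.56), 'n', np.int64(21), 21), ('+y', np.float64(44.2), 'slope deg', np.float64(-0.42), 'n', np.int64(7), 21), ('-y', np.float64(-51.54), 'slope deg', np.float64(-0.41), 'n', np.int64(21), 21)]
```

```bash
python3 -m handwheel '[{"tx":0.4,"ty":0.2,"tz":5,"roll":0},{"tx":0,"ty":0,"tz":8,"roll":0},{"tx":0,"ty":0,"tz":8,"roll":0},{"tx":0,"ty":0,"tz":5,"roll":0},{"tx":0,"ty":0,"tz":3,"roll":0},{"tx":0,"ty":0,"tz":2,"roll":0},{"tx":0,"ty":0,"tz":2,"roll":0},{"tx":0,"ty":0,"tz":2,"roll":0},{"tx":0,"ty":0,"tz":2,"roll":0},{"tx":0,"ty":0,"tz":2,"roll":0},{"tx":0,"ty":0,"tz":0,"roll":0}]'; python3 go.py 519.8 183.4 133.2 28.7
python3 -m handwheel '[{"tx":0,"ty":0,"tz":2,"roll":0},{"tx":0,"ty":0,"tz":2,"roll":0},{"tx":0,"ty":0,"tz":2,"roll":0},{"tx":0,"ty":0,"tz":0,"roll":0}]'; python3 go.py 519.8 183.4 133.2 28.7
```

```text
t: 8.73
tool_pos: [0.5196, 0.1838, 0.1539]
tool_rot: [-1.601, -2.703, 0.001]
contact_force: [-0.6, 0.3, -4.8]
opening: 0.013
grip_force: 59.9
t 8.73 yaw 28.73 roll 0.0006  txyz [-0.5  0.  20.7] tilt [-0.0005 -0.0001]
tcp [519.6 183.8 153.9] F [-0.6  0.3 -4.8] M [-0.05 -0.02 -0.  ] grip 59.9 open 13.0 q6 -0.3
t: 9.07
tool_pos: [0.5194, 0.1838, 0.1477]
tool_rot: [-1.6, -2.703, 0.001]
contact_force: [-0.2, -0.0, -5.4]
opening: 0.013
grip_force: 60.0
t 9.07 yaw 28.73 roll 0.0006  txyz [-0.5  0.2 14.5] tilt [-0.0009 -0.0002]
tcp [519.4 183.8 147.7] F [-0.2 -0.  -5.4] M [-0.02  0.04  0.03] grip 60.0 open 13.0 q6 -0.3
```

```bash
python3 -m handwheel '[{"tx":0,"ty":0,"tz":2,"roll":0},{"tx":0,"ty":0,"tz":2,"roll":0},{"tx":0,"ty":0,"tz":2,"roll":0},{"tx":0,"ty":0,"tz":0,"roll":0}]'; python3 go.py 519.8 183.4 133.2 28.7
python3 -m handwheel '[{"tx":0,"ty":0,"tz":2,"roll":0},{"tx":0,"ty":0,"tz":2,"roll":0},{"tx":0,"ty":0,"tz":1,"roll":0},{"tx":0,"ty":0,"tz":0,"roll":0}]'; python3 go.py 519.8 183.4 133.2 28.7
```

```text
t: 9.4
tool_pos: [0.5195, 0.1838, 0.1417]
tool_rot: [-1.601, -2.703, 0.001]
contact_force: [-0.7, 0.1, -4.6]
opening: 0.0127
grip_force: 60.0
t 9.40 yaw 28.73 roll 0.0006  txyz [-0.5  0.1  8.5] tilt [-0.0006 -0.0001]
tcp [519.5 183.8 141.7] F [-0.7  0.1 -4.6] M [-0.04 -0.01 -0.03] grip 60.0 open 12.7 q6 -0.3
t: 9.73
tool_pos: [0.5197, 0.1838, 0.1368]
tool_rot: [-1.601, -2.703, 0.0]
contact_force: [-0.3, 0.0, -5.2]
opening: 0.0134
grip_force: 60.0
t 9.73 yaw 28.73 roll 0.0006  txyz [-0.4 -0.1  3.6] tilt [-0.0003 -0.0001]
tcp [519.7 183.8 136.8] F [-0.3  0.  -5.2] M [-0.03  0.01 -0.01] grip 60.0 open 13.4 q6 -0.3
```

```bash
for i in 1; do python3 -m handwheel '[{"tx":0,"ty":0,"tz":1,"roll":0},{"tx":0,"ty":0,"tz":1,"roll":0},{"tx":0,"ty":0,"tz":0,"roll":0}]'; python3 go.py 519.8 183.4 133.2 28.7
python3 -m handwheel '[{"tx":0,"ty":0,"tz":1,"roll":0},{"tx":0,"ty":0,"tz":0,"roll":0}]'; python3 go.py 519.8 183.4 133.2 28.7
python3 -m handwheel '[{"tx":0,"ty":0,"tz":1,"roll":0},{"tx":0,"ty":0,"tz":0,"roll":0}]'; python3 go.py 519.8 183.4 133.2 28.7; done
```

```text
t: 9.98
tool_pos: [0.5197, 0.1838, 0.1351]
tool_rot: [-1.601, -2.703, 0.0]
contact_force: [-0.3, 0.3, -5.5]
opening: 0.0127
grip_force: 60.0
t 9.98 yaw 28.73 roll 0.0006  txyz [-0.4 -0.1  1.9] tilt [-0.0001 -0.    ]
tcp [519.7 183.8 135.1] F [-0.3  0.3 -5.5] M [ 0.04  0.02 -0.01] grip 60.0 open 12.7 q6 -0.3
t: 10.15
tool_pos: [0.5202, 0.1839, 0.1349]
tool_rot: [1.6, 2.702, 0.001]
contact_force: [-0.3, -0.2, -3.0]
opening: 0.0131
grip_force: 60.2
t 10.15 yaw 28.73 roll 0.0006  txyz [-0.2 -0.6  1.7] tilt [0.0012 0.0003]
tcp [520.2 183.9 134.9] F [-0.3 -0.2 -3. ] M [-0.01  0.12 -0.  ] grip 60.2 open 13.1 q6 -0.3
t: 10.32
tool_pos: [0.5202, 0.1839, 0.1339]
tool_rot: [1.6, 2.702, 0.001]
contact_force: [-0.3, -0.0, -2.8]
opening: 0.0132
grip_force: 60.4
t 10.32 yaw 28.73 roll 0.0006  txyz [-0.3 -0.6  0.7] tilt [0.0013 0.0003]
tcp [520.2 183.9 133.9] F [-0.3 -0.  -2.8] M [-0.    0.05 -0.02] grip 60.4 open 13.2 q6 -0.3
```

```bash
python3 -m handwheel '[{"tx":0,"ty":0,"tz":0.7,"roll":0},{"tx":0,"ty":0,"tz":0,"roll":0},{"tx":0,"ty":0,"tz":0,"roll":0}]'; python3 go.py 519.8 183.4 133.2 28.7
python3 -m handwheel '[{"tx":0,"ty":0,"tz":0.5,"roll":0},{"tx":0,"ty":0,"tz":0,"roll":0},{"tx":0,"ty":0,"tz":0,"roll":0}]'; python3 go.py 519.8 183.4 133.2 28.7
```

```text
t: 10.57
tool_pos: [0.5203, 0.1839, 0.1333]
tool_rot: [1.6, 2.702, 0.001]
contact_force: [0.2, -1.5, 1.4]
opening: 0.0127
grip_force: 60.7
t 10.57 yaw 28.73 roll 0.0006  txyz [-0.2 -0.7  0.1] tilt [0.0013 0.0003]
tcp [520.3 183.9 133.3] F [ 0.2 -1.5  1.4] M [-0.03 -0.02  0.03] grip 60.7 open 12.7 q6 -0.3
t: 10.82
tool_pos: [0.5203, 0.184, 0.1333]
tool_rot: [1.6, 2.702, 0.001]
contact_force: [-1.4, 0.0, 4.2]
opening: 0.0127
grip_force: 61.3
t 10.82 yaw 28.74 roll 0.0006  txyz [-0.3 -0.7  0.1] tilt [0.0014 0.0003]
tcp [520.3 184.  133.3] F [-1.4  0.   4.2] M [-0.01  0.27 -0.01] grip 61.3 open 12.7 q6 -0.3
```

```bash
python3 -m handwheel '[{"tx":0,"ty":0,"tz":0,"roll":-0.08},{"tx":0,"ty":0,"tz":0,"roll":-0.08},{"tx":0,"ty":0,"tz":0,"roll":-0.08},{"tx":0,"ty":0,"tz":0,"roll":-0.08},{"tx":0,"ty":0,"tz":0,"roll":-0.08},{"tx":0,"ty":0,"tz":0,"roll":-0.08},{"tx":0,"ty":0,"tz":0,"roll":-0.08},{"tx":0,"ty":0,"tz":0,"roll":-0.08},{"tx":0,"ty":0,"tz":0,"roll":-0.08},{"tx":0,"ty":0,"tz":0,"roll":-0.08},{"tx":0,"ty":0,"tz":0,"roll":-0.08},{"tx":0,"ty":0,"tz":0,"roll":-0.08}]'; python3 go.py 519.8 183.9 133.2 95.7
python3 -m handwheel '[{"tx":0,"ty":0,"tz":0,"roll":-0.06},{"tx":0,"ty":0,"tz":0,"roll":-0.06},{"tx":0,"ty":0,"tz":0,"roll":-0.03},{"tx":0,"ty":0,"tz":0,"roll":0}]'; python3 go.py 519.8 183.9 133.2 95.7
```

```text
t: 11.82
tool_pos: [0.5201, 0.1837, 0.1332]
tool_rot: [0.166, 3.136, -0.0]
contact_force: [-2.7, -1.5, 5.6]
opening: 0.0127
grip_force: 61.6
t 11.82 yaw 83.95 roll -0.2051  txyz [0.3 0.2 0. ] tilt [ 0.0008 -0.0003]
tcp [520.1 183.7 133.2] F [-2.7 -1.5  5.6] M [-0.21  0.42 -0.13] grip 61.6 open 12.7 q6 -1.26
t: 12.15
tool_pos: [0.5201, 0.1836, 0.1332]
tool_rot: [-0.066, 3.14, -0.001]
contact_force: [-2.4, -1.8, 6.1]
opening: 0.0132
grip_force: 61.6
t 12.15 yaw 92.40 roll -0.0577  txyz [0.3 0.3 0. ] tilt [ 0.0007 -0.0005]
tcp [520.1 183.6 133.2] F [-2.4 -1.8  6.1] M [-0.24  0.41  0.05] grip 61.6 open 13.2 q6 -1.41
```

Approaching the stop: small increments, watching the moment about z.

```bash
python3 -m handwheel '[{"tx":0,"ty":0,"tz":0,"roll":-0.03},{"tx":0,"ty":0,"tz":0,"roll":0},{"tx":0,"ty":0,"tz":0,"roll":0}]'; python3 go.py 519.8 183.9 133.2 95.7|cut -d' ' -f1-8,9-30
python3 -m handwheel '[{"tx":0,"ty":0,"tz":0,"roll":-0.025},{"tx":0,"ty":0,"tz":0,"roll":0},{"tx":0,"ty":0,"tz":0,"roll":0}]' >/dev/null; python3 go.py 519.8 183.9 133.2 95.7
python3 -m handwheel '[{"tx":0,"ty":0,"tz":0,"roll":-0.025},{"tx":0,"ty":0,"tz":0,"roll":0},{"tx":0,"ty":0,"tz":0,"roll":0}]' >/dev/null; python3 go.py 519.8 183.9 133.2 95.7
python3 -c "
from h import *
im,d=grab('side');print(edges if 0 else '');import edge
print(edge.edges(d,124,4,np.array([519.8,183.2]),50));save(cv2.resize(im[190:310,220:370],(750,600),interpolation=cv2.INTER_CUBIC),'turned.png')"
```

```text
t: 12.4
tool_pos: [0.5201, 0.1836, 0.1332]
tool_rot: [-0.112, 3.139, -0.001]
contact_force: [-2.7, -1.6, 5.9]
opening: 0.0128
grip_force: 61.6
t 12.40 yaw 94.07 roll -0.0285  txyz [0.3 0.3 0. ] tilt [ 0.0008 -0.0006]
tcp [520.1 183.6 133.2] F [-2.7 -1.6  5.9] M [-0.25  0.43  0.07] grip 61.6 open 12.8 q6 -1.44
t 12.65 yaw 95.47 roll -0.0040  txyz [0.3 0.3 0.1] tilt [ 0.0008 -0.0005]
tcp [520.2 183.6 133.3] F [-2.7 -1.5  6.6] M [-0.2   0.43 -0.02] grip 61.6 open 13.0 q6 -1.46
t 12.90 yaw 96.90 roll 0.0209  txyz [0.6 0.2 0. ] tilt [ 0.0015 -0.0001]
tcp [520.4 183.7 133.2] F [-2.3 -1.   4.9] M [-0.15  0.25 -0.11] grip 61.5 open 12.6 q6 -1.49

[('+x', np.float64(47.78), 'slope deg', np.float64(-0.14), 'n', np.int64(15), 21), ('-x', np.float64(-49.14), 'slope deg', np.float64(-0.89), 'n', np.int64(21), 21), ('+y', np.float64(45.89), 'slope deg', np.float64(0.02), 'n', np.int64(11), 21), ('-y', np.float64(-50.72), 'slope deg', np.float64(0.35), 'n', np.int64(21), 21)]
```

View pics/turned.png

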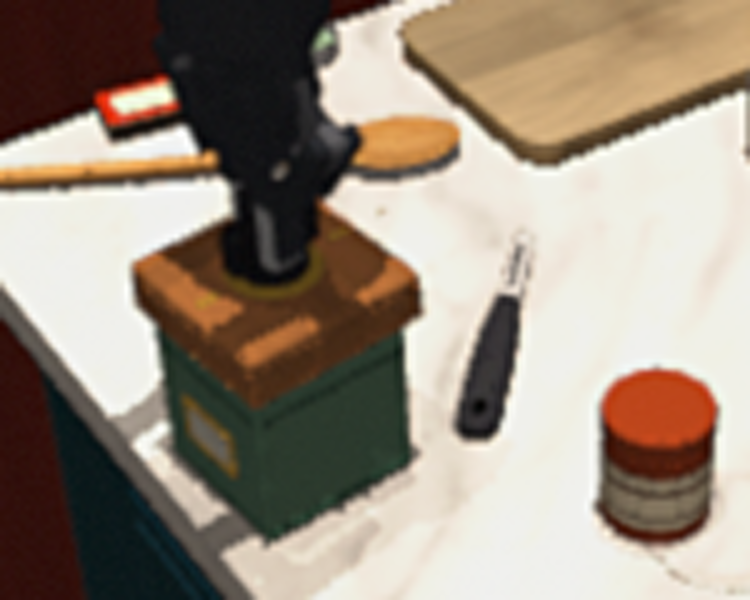

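The lid sits flush on the tin, square to it (its near corner at 258,400 above the tin's corner), and the knob bar now lies along the brass lines. Lifting slowly.

```bash
python3 -m handwheel '[{"tx":0,"ty":0,"tz":-1,"roll":0},{"tx":0,"ty":0,"tz":-1,"roll":0},{"tx":0,"ty":0,"tz":-0.5,"roll":0},{"tx":0,"ty":0,"tz":0,"roll":0},{"tx":0,"ty":0,"tz":0,"roll":0}]'; python3 go.py 519.8 183.9 133.2 95.7
python3 -m handwheel '[{"tx":0,"ty":0,"tz":-1,"roll":0},{"tx":0,"ty":0,"tz":-1,"roll":0},{"tx":0,"ty":0,"tz":0,"roll":0},{"tx":0,"ty":0,"tz":0,"roll":0}]'; python3 go.py 519.8 183.9 133.2 95.7
```

```text
t: 13.37
tool_pos: [0.5194, 0.1838, 0.1339]
tool_rot: [0.189, -3.135, 0.0]
contact_force: [-0.2, 0.2, -2.2]
opening: 0.0131
grip_force: 60.3
t 13.37 yaw 96.92 roll 0.0212  txyz [-0.4  0.1  0.7] tilt [-0.0009 -0.0002]
tcp [519.4 183.8 133.9] F [-0.2  0.2 -2.2] M [ 0.02 -0.1  -0.01] grip 60.3 open 13.1 q6 -1.49
t: 13.7
tool_pos: [0.5197, 0.1838, 0.1367]
tool_rot: [0.19, -3.136, 0.0]
contact_force: [-0.4, 0.2, -2.5]
opening: 0.0129
grip_force: 60.4
t 13.70 yaw 96.92 roll 0.0213  txyz [-0.1  0.   3.5] tilt [-0.0003 -0.    ]
tcp [519.7 183.8 136.7] F [-0.4  0.2 -2.5] M [-0.04 -0.03 -0.  ] grip 60.4 open 12.9 q6 -1.49
```

```bash
python3 -m handwheel '[{"tx":0,"ty":0,"tz":-2,"roll":0},{"tx":0,"ty":0,"tz":-3,"roll":0},{"tx":0,"ty":0,"tz":-4,"roll":0},{"tx":0,"ty":0,"tz":-4,"roll":0},{"tx":0,"ty":0,"tz":-4,"roll":0},{"tx":0,"ty":0,"tz":-4,"roll":0},{"tx":0,"ty":0,"tz":-4,"roll":0},{"tx":0,"ty":0,"tz":-4,"roll":0},{"tx":0,"ty":0,"tz":0,"roll":0}]'; python3 go.py 519.8 183.9 225 95.7
python3 -m handwheel '[{"tx":0,"ty":0,"tz":-4,"roll":0},{"tx":0,"ty":0,"tz":-7,"roll":0},{"tx":0,"ty":0,"tz":-9,"roll":0},{"tx":0,"ty":0,"tz":-9,"roll":0},{"tx":0,"ty":0,"tz":-9,"roll":0},{"tx":0,"ty":0,"tz":-9,"roll":0},{"tx":0,"ty":0,"tz":-7,"roll":0},{"tx":0,"ty":0,"tz":-4,"roll":0},{"tx":0,"ty":0,"tz":-2,"roll":0},{"tx":0,"ty":0,"tz":0,"roll":0},{"tx":0,"ty":0,"tz":0,"roll":0},{"tx":0,"ty":0,"tz":0,"roll":0}]'; python3 go.py 519.8 183.9 225 95.7
python3 -c "
from h import *
im,d=grab('side');save(cv2.resize(im[160:310,210:360],(600,600),interpolation=cv2.INTER_CUBIC),'end.png')
import edge
print(edge.edges(d,102,4,np.array([519.8,183.2]),44))
W=pts('side',np.c_[edge.uu.ravel(),edge.vv.ravel()],d.ravel())
m=(abs(W[:,0]-.52)<.05)&(abs(W[:,1]-.184)<.05)&(abs(W[:,2]-.1)<.02);print(m.sum(),np.percentile(W[m,2],[5,50,95]))"
```

```text
t: 14.45
tool_pos: [0.5204, 0.184, 0.167]
tool_rot: [-0.189, 3.134, 0.0]
contact_force: [-0.9, 0.2, -2.0]
opening: 0.0128
grip_force: 60.4
t 14.45 yaw 96.92 roll 0.0213  txyz [  0.5  -0.  -58. ] tilt [0.002  0.0004]
tcp [520.4 184.  167. ] F [-0.9  0.2 -2. ] M [-0.03  0.02 -0.05] grip 60.4 open 12.8 q6 -1.49
t: 15.45
tool_pos: [0.5194, 0.1837, 0.2248]
tool_rot: [0.189, -3.135, 0.0]
contact_force: [-0.2, -0.6, -2.0]
opening: 0.0127
grip_force: 60.4
t 15.45 yaw 96.91 roll 0.0212  txyz [-0.4  0.1 -0.2] tilt [-0.0013 -0.0003]
tcp [519.4 183.7 224.8] F [-0.2 -0.6 -2. ] M [-0.06 -0.   -0.  ] grip 60.4 open 12.7 q6 -1.49
[('+x', np.float64(43.61), 'slope deg', np.float64(-0.39), 'n', np.int64(16), 18), ('-x', np.float64(-42.47), 'slope deg', np.float64(0.22), 'n', np.int64(18), 18), ('+y', np.float64(42.37), 'slope deg', np.float64(-0.18), 'n', np.int64(17), 18), ('-y', np.float64(-45.7), 'slope deg', np.float64(-0.71), 'n', np.int64(18), 18)]
1142 [0.08301929 0.10141984 0.10411903]
```

View pics/end.png

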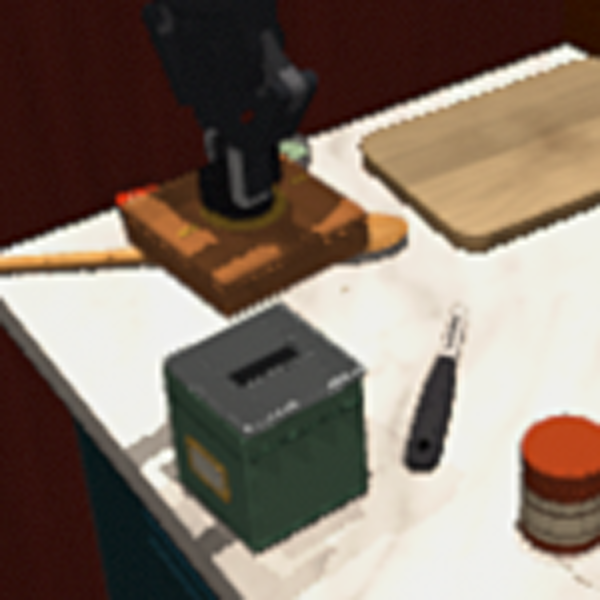

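The picture shows the inner lid's steel plate flush in the tin (plate about 165–365, 305–435, with its slot at 265,367, top about 102 mm as it should be). The outer lid hangs level above it. Handing in.

```bash
python3 -c "
from station import ctrl
print(ctrl.finish_job())"
```

```text
the job is handed in; nothing more can be done
None
```

The job is handed in at about 15.5 s of the 58 s: the inner lid sits home in the tin, and the gripper holds the outer lid level about 9 cm above the rim; nothing else was touched as far as the pictures show.

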